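# Sweep up crash debris and hang the sweeper

## Robot

A 6-joint arm with a two-finger parallel gripper is mounted at the origin on the work surface. World frame = base frame: x ahead of the robot, y to its left, z up, the work surface at z = 0. Lengths are in m, angles in rad, forces in N, time in s.
With the tool pointing down it reaches from about 0.3 to 0.825 m from the base axis. Payload 5.4 kg.
Tool frame: the origin (TCP) lies at the very end of the fingers, on their centre line; the grasp point (between the pads) lies 19 mm behind it; z points along the fingers, y is the line along which they close (so a half turn about z gives the same grasp; the last joint's range is limited). The gripper opens to 92 mm and grips with 3 to 60 N. Pads are 20 mm wide; open, the fingers measure 128 mm over their backs; the gripper's body (75 mm by 189 mm) begins 69 mm behind the grasp point.
Start: joints at [1.068, 0.158, 1.597, -0, 1.386, -0.21], TCP at [0.166, 0.551, 0.215] pointing down, gripper open.
Joint ranges: [-2.91, 2.91], [-0.94, 2.29], [0.18, 2.7], [-1.29, 4.43], [0.17, 2.64], [-3, 3]. Speed limits (rad/s): [2.57, 2.57, 3.14, 3.14, 3.14, 3.14].

## Interface

Orientations are given as a rotation vector (axis times angle).
In Python, from workcell import bot gives the robot as it stands. Calls block until the motion is done:
- bot.goto(position, orientation): joint-space move of the TCP to a pose.
- bot.line_to(position, rot=None, max_speed=0.15): straight line of the TCP; rot=None keeps the orientation; max_speed is the mean speed in m/s.
- bot.set_joints(angles): joint-space move.
- bot.set_gripper(opening, newtons=None): opening from 0.0 (shut) to 1.0 (fully open); newtons is the grip in N (None keeps the last); returns when the fingers have stopped.
- bot.hold(seconds).
- bot.inverse_kinematics(position, orientation): joint angles nearest the present ones, or None.
- bot.read_camera(name): name is "scene" or "side" or "wrist"; returns a dict with "pixels" (420x560x3 uint8, blue, green, red), "fx", "fy", "cx", "cy" (pixels), "R" (3x3) and "t" (3): a world point X has camera coordinates R X + t. Camera axes: x right, y down, z forward; pixel columns grow to the right and rows downward; lengths in m; the calibration is good to about 2 mm. A picture is of the moment at which its call begins. There is no depth.
A pose or a line that the arm cannot do raises bot.MotionError and nothing moves.
- bot.job_done(): hands the job in; it is judged then, once.
Readings, each from a call of its own:
- bot.current_clock(): time.
- bot.current_joints(): joint angles.
- bot.current_joint_vel(): joint speeds.
- bot.current_effort(): joint torques, N m.
- bot.current_ee_pos(): TCP position.
- bot.current_tool_rot(): TCP orientation.
- bot.current_contact_force(): force on the tool from outside, world axes, zero at the start.
- bot.current_ft_torque(): the same for the moment, N m.
- bot.current_opening(): opening from 0.0 (shut) to 1.0 (fully open).
- bot.current_grip_force(): force on a finger pad.
Only numpy, scipy, OpenCV 4.12 (cv2) and the standard library are available. Lean on these libraries where they do the work, as an engineer would, in place of code of your own. Each camera call takes 0.05 s, during which the arm holds its last target. There are 200 camera calls.

## Task

Clear the crash debris off the pit bench: pick up the little sweeper by its handle bar and use it to sweep all five chunky black broken bits well inside the three-sided aluminium scrap pen, never touching the bits with the gripper itself. Then hang the sweeper by its handle bar on the two-pronged hook stand, straight and still, and let go of it. Leave everything else on the bench where it is, including the copper heat sink that stands among the bits.

Things in the scene. Friction and masses are not known exactly. Their poses are not given: they have to be found in the camera images.
- sweeper: Bench sweeper, about 160 g, standing on the bench: grey upright blade 104 mm long (x), 10 mm thick, 34 mm high, with an end cheek (6 mm thick, 50 mm along y) at each end: H-shaped from above, 92 mm clear between cheeks, alike in +y and -y. Over it a bail of two end uprights and a handle bar. Window under the bar 92 mm wide (x), z 34 to 84 mm, open along y. Origin: centre of underside, z up.
- sweeper_bar (a point): Centre of the sweeper's straight aluminium handle bar, 92 mm above the sweeper's underside: the place to grip, fingers closing along the sweeper's y. The bar is 104 mm long (x), 12 mm thick (y), 16 mm high. Axes as the sweeper's.
- pen: Scrap pen: a low three-sided aluminium fence screwed to the bench, without a floor (bits slide straight in on the bench). Inside 250 mm along x and 120 mm along y; walls 5 mm thick, 28 mm high. Its fourth side, at y = -60 mm, is the open mouth; the back wall is at y = +60 mm. Origin on the bench at the centre of the inner area, z up.
- stand: Hook stand fixed to the bench: dark foot plate (x -30 to +70 mm, 110 mm along y, 10 mm thick), two 10 mm square aluminium posts at x = 0, y = -30 and +30 mm, tops at 160 mm, joined by a crossbar, and from each post's top a level round steel prong, 8 mm thick, running towards -x to an upturned tip at x = -115 mm. Origin on the bench midway between the posts, z up.
- hook_seat (a point): Midpoint between the prongs, level with their tops (160 mm above the bench), 68 mm from the posts towards the tips: where the underside of the hung bar rests, across both prongs, bar along this y. The upturned tips, 47 mm further along -x, rise 14 mm above it; nothing stands higher. Axes as the stand's.
- bit1: A chunky broken bit of black nylon arm guard, to be swept up: L-shaped, 26 x 22 x 16 mm high, 14 g. It lies on the robot's side of the heat sink, with bit2 and bit3. Origin at the centre of its underside, z up.
- bit2: A chunky broken bit of black nylon arm guard, to be swept up: a block, 24 x 18 x 18 mm high, 14 g. On the robot's side of the heat sink. Origin at the centre of its underside, z up.
- bit3: A chunky broken bit of black nylon arm guard, to be swept up: a round puck, 24 mm across and 16 mm high, 14 g. On the robot's side of the heat sink. Origin at the centre of its underside, z up.
- bit4: A chunky broken bit of black nylon arm guard, to be swept up: U-shaped, 28 x 22 x 15 mm high, 13 g. On the far side of the heat sink, with bit5. Origin at the centre of its underside, z up.
- bit5: A chunky broken bit of black nylon arm guard, to be swept up: a stepped block, 26 x 14 x 18 mm high, 13 g. On the far side of the heat sink. Origin at the centre of its underside, z up.
- heat_sink: Copper heat sink with five fins, 26 (x) x 30 (y) x 22 mm high, loose, between the two groups of bits, whose centres lie some 0.1 m from it along its -x and +x: to be left where it is. Origin at the centre of its underside, z up.
- battery_pad: Yellow rubber battery pad, 36 x 70 x 10 mm, loose, lying near the hook stand: leave it. Origin at the centre of its underside, z up.
- antenna_tube: White plastic antenna tube with square ends, 130 mm long (y), 26 mm square, loose, at the far side: leave it. Origin at the centre of its underside, z up.
- carbon_frame: Black carbon drone frame, X-shaped, about 190 mm square, 33 mm high, loose, to the left of the pen: leave it. Origin at the centre of its underside, z up.
- motor: Small drone motor, 29 mm across, 32 mm high with its shaft, loose, at the far side: leave it. Origin at the centre of its underside, z up.
- screwdriver: Screwdriver lying at the right side of the bench, loose: leave it. Its long axis is its x.

How it is judged:
By the outcome, as a careful person would: the job done as asked, in the order asked, and still so for the second after the job is handed in, with the robot touching nothing.
It also fails if it takes over 70 s, if anything falls off the work surface, if the arm or the gripper's body presses on something with over 40 N, if the wrist force passes 120 N, or if a joint passes its speed limit or range.

## Working session

There is one attempt and no reset: what is moved stays moved. The work goes in short steps, each a Python script; the robot and the scene stay as the last script left them, time stands still between calls to the robot, and variables do not carry over. Pictures are saved under pics/ and viewed, at most 10 in all, crops included, and the job is handed in when it is done.

```bash
ls; mkdir -p pics; python3 - <<'E'
from workcell import bot
import cv2,numpy as np,pickle
d={}
for n in ("scene","side","wrist"):
    r=bot.read_camera(n); d[n]=r; cv2.imwrite(f"pics/{n}0.png",cv2.resize(r["pixels"],None,fx=1.42,fy=1.42,interpolation=cv2.INTER_CUBIC))
    print(n,r["fx"],r["cx"],r["cy"],np.round(-np.array(r["R"]).T@np.array(r["t"]),3))
pickle.dump(d,open("cam0.pkl","wb"))
print(bot.current_clock(),bot.current_tool_rot())
E
```

```text
pics
scene 394.92512952352405 281.2251057115792 210.929926051964 [1.636 0.016 0.999]
side 509.3590675057986 278.8049807808769 206.95668229885825 [ 0.322 -1.02   1.284]
wrist 291.8428924925416 283.5885550951165 209.41277060355026 [0.091 0.572 0.385]
0.15 [-4.58169138e-01 -3.10749705e+00  2.11856702e-03]
```

View pics/scene0.png

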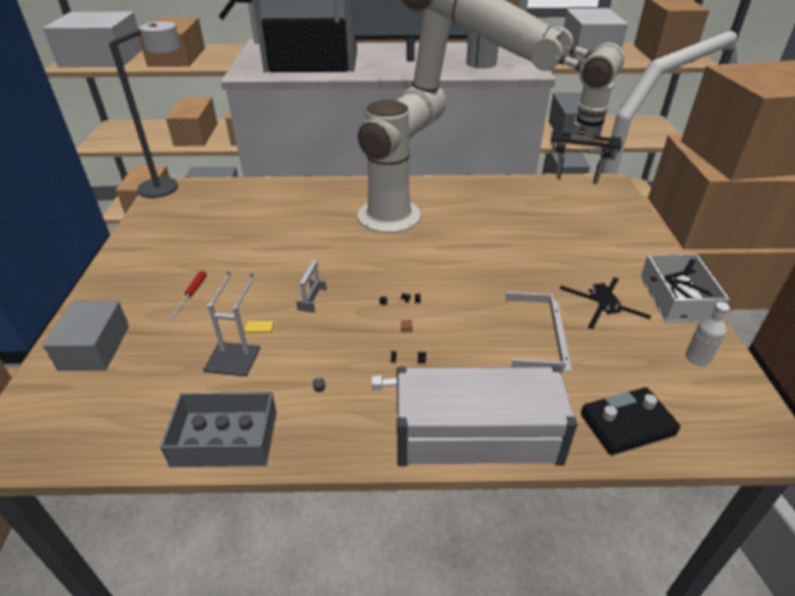

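View pics/side0.png

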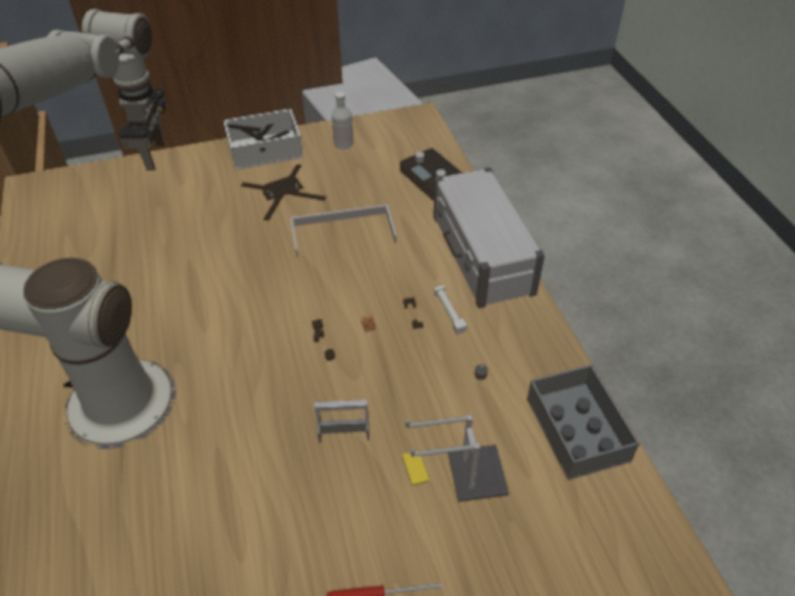

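The scene view shows the sweeper at (312,288), the stand at (230,320), the bits around (405,300) and (408,357), and the pen at (540,330). The side view shows the same objects with less occlusion: sweeper (342,420), stand (455,450), bits (318,330), (330,354), (408,302), (417,324), heat sink (368,324), pen (345,225). I'll enlarge the side view.

```bash
cat > h.py <<'E'
import numpy as np,cv2
def ray(c,u,v,z):
    R=np.array(c["R"]);t=np.array(c["t"]);o=-R.T@t
    d=R.T@np.array([(u-c["cx"])/c["fx"],(v-c["cy"])/c["fy"],1]); return (o+d*(z-o[2])/d[2])[:2]
def proj(c,X):
    p=np.array(c["R"])@np.array(X)+np.array(c["t"]); return p[0]/p[2]*c["fx"]+c["cx"],p[1]/p[2]*c["fy"]+c["cy"]
def crop(img,u0,v0,w,h,s,name,step=10):
    a=cv2.resize(img[v0:v0+h,u0:u0+w],None,fx=s,fy=s,interpolation=cv2.INTER_CUBIC)
    for u in range(-(-u0//step)*step,u0+w,step):
        x=int((u-u0+.5)*s); cv2.line(a,(x,0),(x,6),(0,0,255),1); cv2.putText(a,str(u),(x-9,16),0,.35,(0,0,255))
        for v in range(-(-v0//step)*step,v0+h,step): a[int((v-v0+.5)*s),x]=(0,0,255)
    for v in range(-(-v0//step)*step,v0+h,step):
        y=int((v-v0+.5)*s); cv2.putText(a,str(v),(0,y+4),0,.35,(0,0,255))
    cv2.imwrite(name,a)
E
python3 - <<'E'
from h import *
import pickle
d=pickle.load(open("cam0.pkl","rb"));i=d["side"]["pixels"]
crop(i,195,135,180,130,4.4,"pics/sA.png"); crop(i,205,240,165,120,4.8,"pics/sB.png")
# dark blobs/copper in side
reg=np.zeros(i.shape[:2],bool);reg[195:260,210:310]=1
for nm,m in (("dark",(i.max(2)<60)&reg),("cu",(i[...,2].astype(int)-i[...,0]>75)&(i[...,1]<110)&reg)):
    n,l,s,c=cv2.connectedComponentsWithStats(m.astype(np.uint8))
    for k in range(1,n):
        if s[k,4]>8: print(nm,s[k],c[k].round(1),ray(d["side"],*c[k],.009).round(3))
E
```

```text
dark [286 211   5   2   9] [288.2 211.6] [0.676 0.083]
dark [222 227   5  12  35] [223.7 231.8] [0.448 0.06 ]
dark [292 227   4   3   9] [293.3 228.3] [0.67  0.007]
dark [230 247   5   6  21] [231.8 249.7] [ 0.456 -0.02 ]
```

View pics/sA.png

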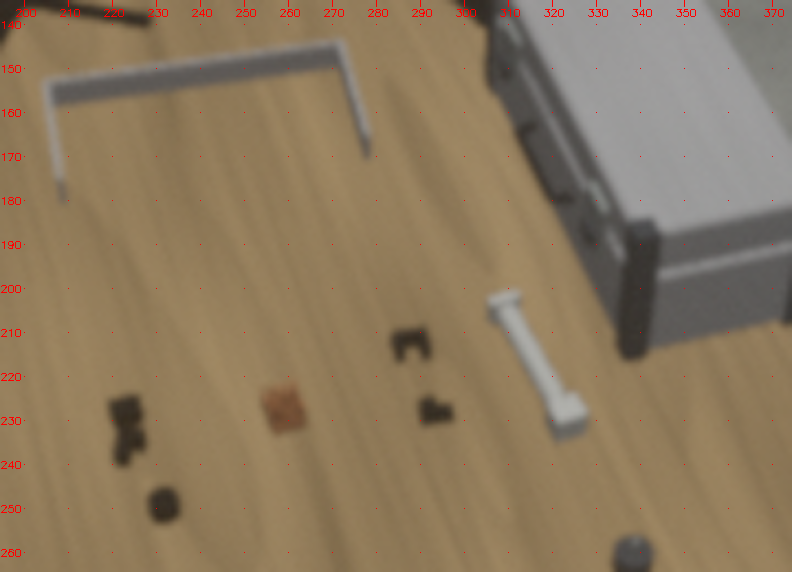

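View pics/sB.png

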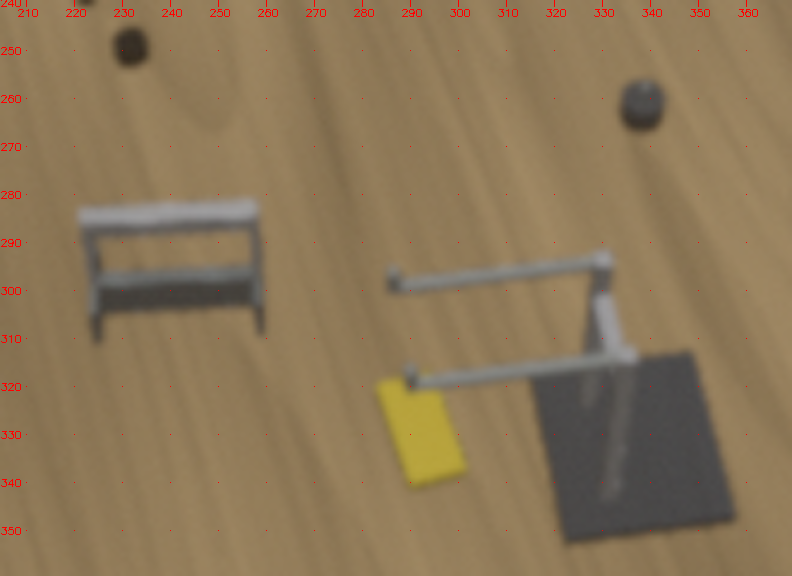

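The crops show the pen's back wall top from (205,153) to (271,144) and its wall ends at (208,180) and (278,170). The near bits are at (223,228), (224,235) and (231,248); the far bits are at (288,213) and (293,228). The heat sink is at (259,228), and the sweeper bar top runs (221,284) to (258,281). The prongs run (287,297)→(331,293) and (290,318)→(336,313).

```bash
python3 - <<'E'
from h import *
import pickle
d=pickle.load(open("cam0.pkl","rb"));c=d["side"]
pts=dict(penBL=(205,153,.028),penBR=(271,144,.028),penL_in_b=(206.7,158,0),penR_in_b=(272,149.2,0),penLend=(208.5,180,0),penRend=(278,170.5,0),
b2top=(222.8,227,.018),b1=(224,235,.012),puck=(231.5,248.5,.01),U=(288,213,.01),step=(293.5,228.5,.01),cu=(259,227.5,.012),cuL=(254.5,226,.012),cuR=(263.5,228,.012),
barL=(221.3,284.5,.1),barR=(258,281.5,.1),barL2=(221.8,287.5,.084),barR2=(257.5,285.5,.084),cheekL=(225,311,0),cheekR=(258.8,309,0),
tip1=(286.5,297.5,.16),tip2=(290.5,318.5,.16),post1=(330,293.5,.16),post2=(335.5,314,.16),
ftBL=(316,318,.01),ftTR=(348.5,313,.01),ftBR=(357,347.5,.01),ftFL=(322.5,352,.01),tube=(309,203,.026),tube2=(323,229,.026),toolbox=(339,216,0),toolbox2=(305,155,0),motor=(338,267,0))
for k,v in pts.items(): print(k,ray(c,*v).round(3))
i=d["scene"]["pixels"]
crop(i,205,180,200,110,4,"pics/scA.png")
E
```

```text
penBL [0.463 0.44 ]
penBR [0.713 0.416]
penL_in_b [0.467 0.442]
penR_in_b [0.717 0.417]
penLend [0.45  0.323]
penRend [0.704 0.296]
b2top [0.449 0.073]
b1 [0.446 0.044]
puck [ 0.457 -0.016]
U [0.673 0.076]
step [0.67  0.005]
cu [0.563 0.041]
cuL [0.55  0.052]
cuR [0.576 0.035]
barL [ 0.391 -0.202]
barR [ 0.491 -0.223]
barL2 [ 0.391 -0.201]
barR2 [ 0.489 -0.224]
cheekL [ 0.387 -0.226]
cheekR [ 0.483 -0.248]
tip1 [ 0.54  -0.332]
tip2 [ 0.531 -0.394]
post1 [ 0.651 -0.354]
post2 [ 0.643 -0.415]
ftBL [ 0.629 -0.33 ]
ftTR [ 0.723 -0.342]
ftBR [ 0.704 -0.448]
ftFL [ 0.61  -0.433]
tube [0.75  0.084]
tube2 [ 0.756 -0.038]
toolbox [0.836 0.02 ]
toolbox2 [0.827 0.348]
motor [ 0.756 -0.176]
```

View pics/scA.png

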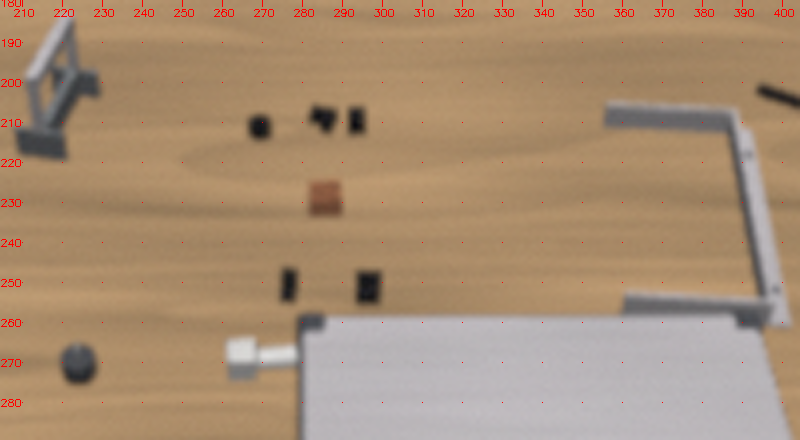

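Checks: the pen width comes out at 251 mm (given 250) and the prong length at 114 mm (given 115). The bits, sweeper and foot plate are also consistent with the given sizes. Next I check IK for every key pose, then grasp.

```bash
cat >> h.py <<'E'
from scipy.spatial.transform import Rotation as Ro
BR=np.pi
def rot(yaw): return (Ro.from_euler('z',yaw+BR)*Ro.from_euler('x',np.pi)).as_rotvec()
def P(x,y,zb): return [x,y,zb+.073]          # tool pose for sweeper underside height zb
PEN=np.array([.585,.370]);PY=-.1
SY=-.165;ST=np.array([.647,-.3845])
def loc(o,yaw,x,y): c,s=np.cos(yaw),np.sin(yaw); return o+np.array([c*x-s*y,s*x+c*y])
SW=np.array([.4405,-.213]);SWY=-.215
E
cat > g.py <<'E'
from h import *
from workcell import bot
def ik(p,yaw):
    q=bot.inverse_kinematics(p,rot(yaw)); return None if q is None else np.round(q,2)
print(ik(P(*SW,0.1),SWY),ik(P(*SW,0),SWY))
for a,b in (((-.1,-.455),(-.064,-.03)),((.115,-.416),(.062,-.03))):
    A=loc(PEN,PY,*a);B=loc(PEN,PY,*b);d=B-A;y=np.arctan2(-d[0],d[1]); print(A.round(3),B.round(3),y.round(3))
    for q in (A,B): print(ik(P(*q,.001),y),ik(P(*q,.09),y))
H=loc(ST,SY,-.068,0);G=loc(ST,SY,-.068-.14,0)
for k in (np.pi/2,-np.pi/2): print(k,ik(P(*G,.1),SY+k),ik(P(*H,.1),SY+k),ik(P(*H,.076),SY+k))
bot.set_gripper(.6,40)
bot.goto(P(*SW,.12),rot(SWY))
r=bot.read_camera("wrist");cv2.imwrite("pics/w1.png",r["pixels"])
for n,z in (("L",-.052),("R",.052)): print(n,[np.round(proj(r,[*loc(SW,SWY,z,0),.1]),0)])
print(bot.current_clock(),bot.current_ee_pos())
E
python3 g.py
```

```text
[-0.7  -0.03  1.88  0.    1.29 -2.05] [-0.7   0.1   1.96  0.    1.08 -2.05]
[ 0.44  -0.073] [0.518 0.347] -0.185
[-0.44 -0.01  2.08 -0.    1.08 -1.82] [-0.44 -0.14  2.   -0.    1.28 -1.82]
[ 0.4   0.42  1.57  0.    1.15 -0.99] [ 0.4   0.32  1.51  0.    1.31 -0.99]
[ 0.658 -0.055] [0.644 0.334] 0.036
[-0.27  0.5   1.45  0.    1.18 -1.87] [-0.27  0.41  1.39  0.    1.34 -1.87]
[ 0.31  0.66  1.23  0.    1.26 -1.29] [ 0.31  0.58  1.16  0.    1.4  -1.29]
1.5707963267948966 [-0.88  0.16  1.67 -0.    1.3   2.42] [-0.75  0.48  1.28 -0.    1.38  2.56] [-0.75  0.5   1.3  -0.    1.34  2.56]
-1.5707963267948966 [-0.88  0.16  1.67  0.    1.3  -0.72] [-0.75  0.48  1.28  0.    1.38 -0.58] [-0.75  0.5   1.3   0.    1.34 -0.58]
L [array([284., 155.])]
R [array([283., 261.])]
3.75 [ 0.44077066 -0.21249751  0.19302814]
```

View pics/w1.png

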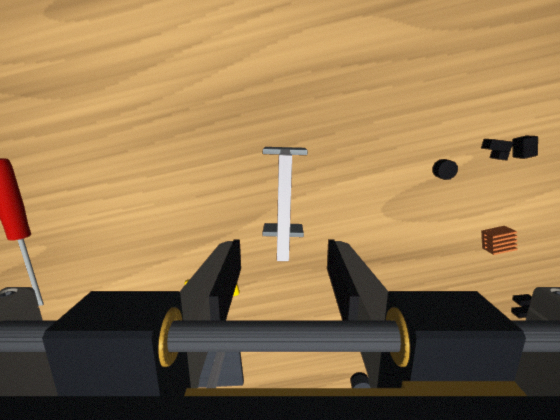

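The bar's top face runs (286,150) to (283,261), matching the prediction to within about 2 mm, and the fingers straddle it. I'll grasp it and do stroke 1.

```bash
cat > s1.py <<'E'
from h import *
from workcell import bot
bot.line_to(P(*loc(SW,SWY,-.002,0),0.0),rot(SWY)); bot.set_gripper(0.0,40)
print("open mm",bot.current_opening()*92,bot.current_grip_force())
p=np.array(bot.current_ee_pos()); bot.line_to(p+[0,0,.06])
print(bot.current_contact_force())
A=loc(PEN,PY,-.1,-.455);B=loc(PEN,PY,-.064,-.03);d=B-A;y=np.arctan2(-d[0],d[1])
bot.goto(P(*A,.06),rot(y)); bot.line_to(P(*A,.0012),rot(y))
bot.line_to(P(*B,.0012),rot(y),max_speed=.11)
print(bot.current_contact_force())
back=B-(d/np.linalg.norm(d))*.008
bot.line_to(P(*back,.0012)); bot.line_to(P(*back,.07))
r=bot.read_camera("side"); crop(r["pixels"],185,130,140,100,5.6,"pics/after1.png")
print(bot.current_clock(),bot.current_opening()*92)
E
python3 s1.py
```

```text
open mm 11.38649657689788 39.958375096321106
[ 0.56172233 -0.02747154 -2.16675451]
[ 0.11281969 -0.31149696 -1.6580047 ]
12.0667 11.790996148269267
```

View pics/after1.png

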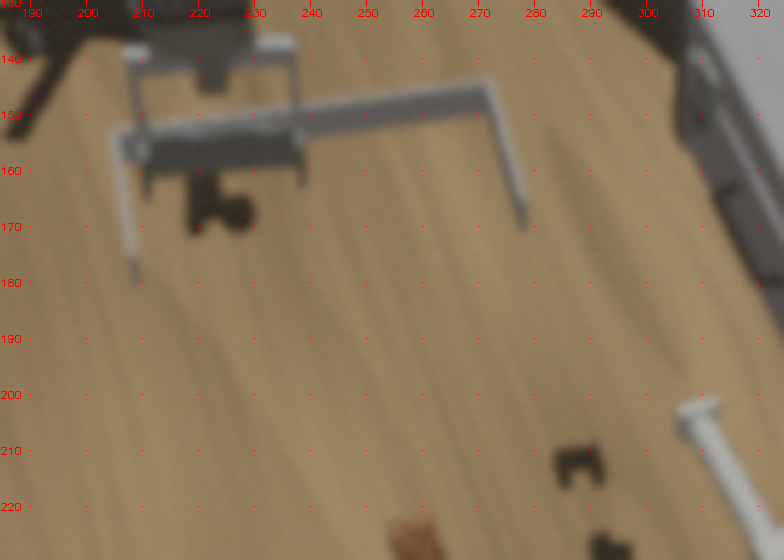

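The three near bits, at (219,168), (221,160) and (227,168), are inside the pen, more than 20 mm past the mouth. The U bit (288,213), step bit (293,228) and heat sink (259,228) haven't moved. Next is stroke 2.

```bash
cat > s2.py <<'E'
from h import *
from workcell import bot
import pickle
A=loc(PEN,PY,.115,-.416);B=loc(PEN,PY,.062,-.03);d=B-A;y=np.arctan2(-d[0],d[1])
bot.goto(P(*A,.07),rot(y)); bot.line_to(P(*A,.0012),rot(y))
bot.line_to(P(*B,.0012),rot(y),max_speed=.11)
print(bot.current_contact_force())
back=B-(d/np.linalg.norm(d))*.008
bot.line_to(P(*back,.0012)); bot.line_to(P(*back,.09))
# clear of the pen, ahead of the prong tips
G=loc(ST,SY,-.068-.15,0)
bot.goto(P(*loc(PEN,PY,.0,-.4),.12),rot(y))
bot.goto(P(*G,.10),rot(SY-np.pi/2))
s=bot.read_camera("side");w=bot.read_camera("wrist");pickle.dump((s,w),open("cam2.pkl","wb"))
crop(s["pixels"],195,130,180,130,4.4,"pics/a2.png"); crop(s["pixels"],215,245,165,120,4.8,"pics/a3.png")
print(bot.current_clock(),bot.current_opening()*92,bot.current_ee_pos(),P(*G,.1))
E
python3 s2.py
```

```text
[ 0.1476385   0.83261577 -2.14936948]
21.6667 11.836393524827399 [ 0.43275751 -0.34769688  0.17303258] [np.float64(0.4319607985344962), np.float64(-0.34869299184407515), 0.173]
```

View pics/a2.png

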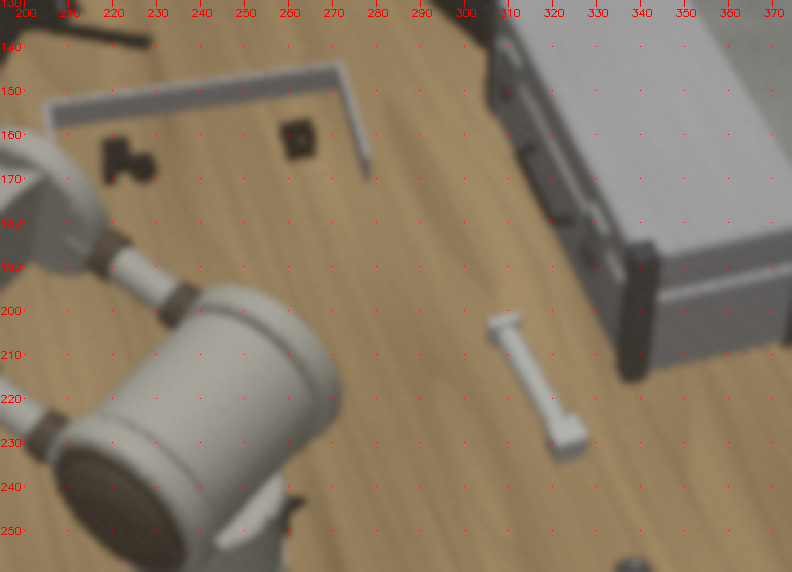

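View pics/a3.png

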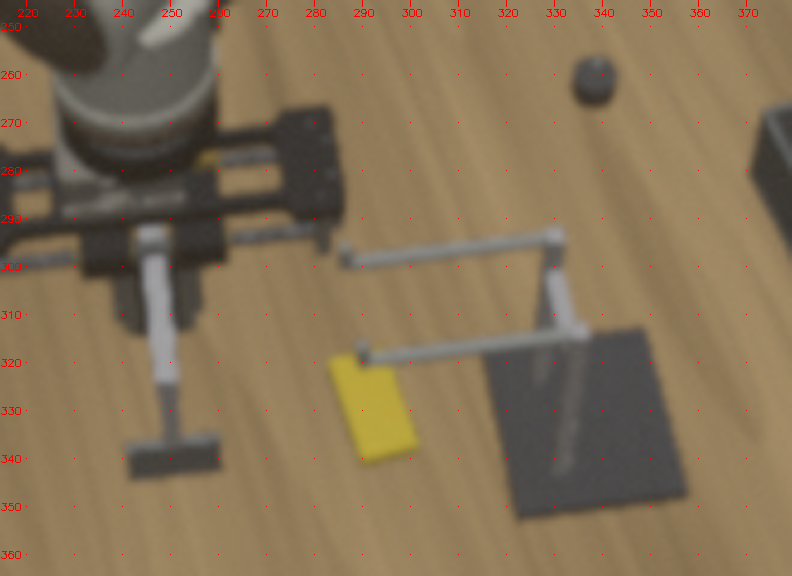

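All five bits are inside the pen: near group around (222,165), far pair at (262,161). The sweeper is held straight, with its bar end at (248,323), in front of the prong tips at (287,298) and (290,319). I'll refine the stand yaw from the foot-plate outline and check where the bar end is.

```bash
python3 - <<'E'
from h import *
import pickle
d=pickle.load(open("cam0.pkl","rb"));c=d["side"];i=c["pixels"]
g=cv2.cvtColor(i,cv2.COLOR_BGR2GRAY);hs=cv2.cvtColor(i,cv2.COLOR_BGR2HSV)
m=((g<100)&(hs[...,1]<70)).astype(np.uint8);k=np.zeros_like(m);k[308:358,308:364]=1;m=cv2.morphologyEx(m*k,cv2.MORPH_OPEN,np.ones((3,3)))
n,l,s,_=cv2.connectedComponentsWithStats(m);j=1+np.argmax(s[1:,4]);v,u=np.nonzero(l==j)
# subset: contour rays on z=.01
p=np.array([ray(c,a,b,.01) for a,b in zip(u,v)],np.float32)*1000
r=cv2.minAreaRect(p);print(s[j],r,"yaw",np.deg2rad(r[2]))
print("foot centre pred",loc(ST,SY,.02,0))
S,_=pickle.load(open("cam2.pkl","rb"))
print("bar end",ray(S,248.5,323.5,.2),"pred",loc(np.array([.4328,-.3477]),SY,0,-.052))
for q in ((219,171.5),(227,170.5),(259.5,166),(264,165),(217.5,166),(266,160)):
    w=ray(S,*q,0)-PEN;print(q,loc(np.zeros(2),-PY,*w).round(3))
E
```

```text
[ 316  314   42   39 1237] ((666.602783203125, -388.01678466796875), (109.19671630859375, 98.32574462890625), 81.06951141357422) yaw 1.4149298971499926
foot centre pred [ 0.66672837 -0.38778505]
bar end [ 0.42345532 -0.39967427] pred [ 0.42425888 -0.39899375]
(219, 171.5) [-0.088 -0.023]
(227, 170.5) [-0.058 -0.024]
(259.5, 166) [ 0.063 -0.024]
(264, 165) [ 0.081 -0.022]
(217.5, 166) [-0.09   0.007]
(266, 160) [0.093 0.004]
```

The foot plate measures 109×98 mm, centred as predicted, with yaw -0.156. The bits are at least 36 mm inside the mouth. Now I hang the sweeper.

```bash
sed -i 's/SY=-.165;ST.*/SY=-.158;ST=np.array([.647,-.3845])/' h.py; cat > s3.py <<'E'
from h import *
from workcell import bot
R=rot(SY-np.pi/2)
f=lambda: np.round(bot.current_contact_force(),2)
bot.line_to(P(*loc(ST,SY,-.218,0),.10),R)
H=loc(ST,SY,-.068,0)
bot.line_to(P(*H,.10),R,max_speed=.08); bot.hold(.3); f0=f(); print(f0)
bot.line_to(P(*H,.079),R,max_speed=.04); bot.hold(.2); print(f())
z=.079
while z>.071 and f()[2]-f0[2]<3: z-=.001; bot.line_to(P(*H,z),R,max_speed=.02); bot.hold(.1)
print("z",z,f(),bot.current_ee_pos(),bot.current_clock())
bot.hold(.5)
E
python3 s3.py
```

```text
[ 0.49 -0.28 -2.76]
[ 0.46  0.8  -1.66]
z 0.074 [-1.17  0.83  1.71] [ 0.57998775 -0.3739209   0.14761313] 26.8667
```

```bash
cat > s4.py <<'E'
from h import *
from workcell import bot
R=rot(SY-np.pi/2);H=loc(ST,SY,-.068,0)
bot.line_to(P(*H,.0748),R,max_speed=.02); bot.hold(.2); print(np.round(bot.current_contact_force(),2))
bot.set_gripper(.15,5); bot.hold(.3); bot.set_gripper(.4); bot.hold(.3)
print(bot.current_opening()*92,np.round(bot.current_contact_force(),2))
bot.line_to(P(*H,.17),R,max_speed=.06)
p=np.array(bot.current_ee_pos()); bot.line_to(p+[-.15,.12,.15]); bot.hold(1)
a=bot.read_camera("side");b=bot.read_camera("scene")
crop(a["pixels"],195,135,180,225,2.6,"pics/fa.png",20);crop(b["pixels"],100,165,200,110,1.55,"pics/fb.png",20)
A=cv2.imread("pics/fa.png");B=cv2.imread("pics/fb.png");o=np.zeros((max(A.shape[0],B.shape[0]),A.shape[1]+B.shape[1],3),np.uint8)
o[:A.shape[0],:A.shape[1]]=A;o[:B.shape[0],A.shape[1]:]=B;cv2.imwrite("pics/final.png",o);print(o.shape,bot.current_clock(),np.round(bot.current_contact_force(),2))
E
python3 s4.py
```

```text
[-0.14  0.    2.18]
36.60219065298465 [-0.57  0.88  0.28]
(585, 778, 3) 33.7833 [-0.18  0.01 -0.  ]
```

View pics/final.png

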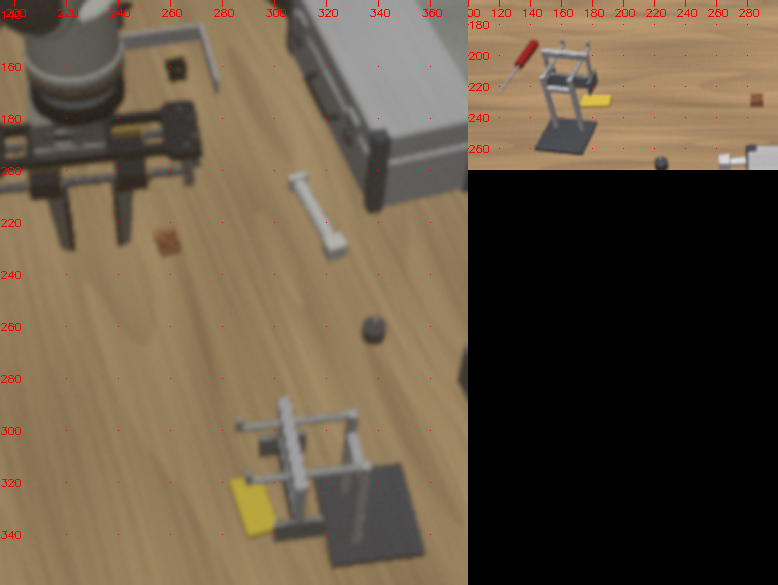

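The sweeper hangs with its bar across both prongs, from (304,289) to (310,321). The gripper is clear, and the heat sink (259,228), pad (293,328) and tube haven't moved. I'll run a quick numeric check of the bar angle and swing, then hand in.

```bash
python3 - <<'E'
from h import *
from workcell import bot
a=bot.read_camera("side");bot.hold(1.3);b=bot.read_camera("side")
print("max change",np.abs(cv2.GaussianBlur(a["pixels"],(5,5),0).astype(int)-cv2.GaussianBlur(b["pixels"],(5,5),0))[270:350,280:340].max())
p,q=ray(a,304.3,288.5,.176),ray(a,310.7,321,.176);d=p-q
print("bar yaw err",np.arctan2(-d[0],d[1])-SY,"len",np.linalg.norm(d),"centre",(p+q)/2,loc(ST,SY,-.068,0))
print(bot.current_clock()); bot.job_done()
E
```

```text
max change 2
bar yaw err -0.003965856157850112 len 0.0955063210842323 centre [ 0.58110817 -0.37700187] [ 0.57984701 -0.37380065]
35.1833
the job is handed in; nothing more can be done
```

I swept all five bits at least 36 mm inside the pen mouth, then hung the sweeper straight and still on both prongs and let go; nothing else I could see in the pictures had moved, and I handed the job in at 35 s.

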